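# Put four ratchet sockets away in their holders by size

### The arm

A 6-joint arm with a two-finger parallel gripper is mounted at the origin on the work surface. World frame = base frame: x ahead of the robot, y to its left, z up, the work surface at z = 0. Lengths are in mm, angles in degrees, forces in N, time in s.
With the tool pointing down it reaches from about 300 to 850 mm from the base axis. Payload 4.2 kg.
Tool frame: the origin (TCP) lies midway between the tips of the shut fingers; the grasp point (between the pads) lies 19 mm behind it; z points along the fingers, y is the line along which they close (so a half turn about z gives the same grasp; the last joint's range is limited). The gripper opens to 91 mm and grips with 3 to 60 N. Pads are 32 mm wide; open, the fingers measure 118 mm over their backs; the gripper's body (76 mm by 178 mm) begins 60 mm behind the grasp point.
Start: joints at [69.442, 18.312, 89.639, -0, 72.044, -1.146], TCP at [191.107, 542.329, 213.976] pointing down, gripper open.
Joint ranges: [-177.97, 177.97], [-48.28, 115.42], [12.27, 149.76], [-77.06, 257.06], [2.81, 150.46], [-146.56, 146.56]. Speed limits (degrees/s): [147.25, 147.25, 180, 180, 180, 180].

### API

Orientations are given as [roll, pitch, yaw] about the fixed x, y, z axes, in that order (R = Rz(yaw) Ry(pitch) Rx(roll)).
In Python, from workcell import env gives the robot as it stands.
- The arm moves only by the shell command python3 -m jog 'ROWS' [FORCE]. ROWS is a JSON object of lists of equal length, an entry for each row: "jaw": the finger opening in mm, from 0 to 91.2; "slide": the shift along the tool's x, y, z in units of 30 mm (1.0 is 30 mm), a list of three; "spin": the turn about the tool's z in units of 8 degrees (1.0 is 8 degrees). In form: {"jaw": [jaw, ...], "slide": [[dx, dy, dz], ...], "spin": [spin, ...]}. A call has 1 to 10 rows; each row shifts and turns the commanded pose from where the row before left it, along the tool's axes as they then stand; what a row does not reach is not made up. A row lasts 1/10 s, in which the tool goes at most 50 mm and 8.59 degrees, less where a joint would pass 70% of its speed; a pose out of reach is approached as far as the arm can. A call is refused whole if a number of a shift passes 1 or a number of a turn 1, either way. A call with a gripper value outside its range is refused whole. The fingers move at their own pace and stop on an object; FORCE is the grip in N (left out, the last holds). Time passes only in rows, so rows that do not move let the fingers close. It gives the time, the measured TCP pose, the force, the opening and the grip force at its end, in the units of the state.
- env.state(): the state, without advancing time (a new reading comes with each control period).
- env.grab_frame(name): name is "scene" or "side" or "wrist"; returns the picture (400x640x3 uint8, red, green, blue); there is no depth.
- env.camera_model(name): a dict with "fx", "fy", "cx", "cy" (pixels), "camera_from_world" (4x4, takes a point from world to camera coordinates). Camera axes: x right, y up, looking along -z (the intrinsics and any distortion apply to the point x, -y, -z); pixel columns grow to the right and rows downward; lengths in mm; the calibration is good to about 2 mm. A picture is of the moment at which its call begins: read the wrist's pose just before it. camera_model takes no time and is no camera call; for the wrist camera it gives the pose at the moment of the call.
- env.job_done(): hands the job in; it is judged then, once.
The state is a dict: "time_s": time; "qpos": joint angles; "qvel": joint speeds; "effort": joint torques, N m; "ee_pos": TCP position; "ee_rot": TCP orientation; "force": force on the tool from outside, world axes, zero at the start; "torque": the same for the moment, N m; "gripper_width": finger opening in mm; "gripper_force": force on a finger pad.
Only numpy, scipy, OpenCV 4.12 (cv2) and the standard library are available. Lean on these libraries where they do the work, as an engineer would, in place of code of your own. Each camera call takes 0.05 s, during which the arm holds its last target. There are 200 camera calls.

### The job

Put the four chrome ratchet sockets away in the four round grey holders, matched by size: the smallest socket in the smallest holder, the next in the next, and so on up to the largest in the largest. Set each one down (do not drop it) so that it stands upright on the floor of its holder, let go of it, and leave the headlamp housing and the ratchet where they are.

Things in the scene. Friction and masses are not known exactly. Their poses are not given: they have to be found in the camera images.
- socket_small: The smallest of four loose chrome-finish steel ratchet sockets: an upright round cylinder 20 mm in diameter and 36 mm high with a shallow groove round its waist and a black hexagon on its flat top. It starts standing on the rubber mat, whose top is at z = 0.004 m. Origin: centre of its underside; z up its axis.
- socket_medium: The second smallest of four loose chrome-finish steel ratchet sockets: an upright round cylinder 29 mm in diameter and 42 mm high with a shallow groove round its waist and a black hexagon on its flat top. It starts standing on the rubber mat, whose top is at z = 0.004 m. Origin: centre of its underside; z up its axis.
- socket_large: The second largest of four loose chrome-finish steel ratchet sockets: an upright round cylinder 39 mm in diameter and 49 mm high with a shallow groove round its waist and a black hexagon on its flat top. It starts standing on the rubber mat, whose top is at z = 0.004 m. Origin: centre of its underside; z up its axis.
- socket_largest: The largest of four loose chrome-finish steel ratchet sockets: an upright round cylinder 49 mm in diameter and 57 mm high with a shallow groove round its waist and a black hexagon on its flat top. It starts standing on the rubber mat, whose top is at z = 0.004 m. Origin: centre of its underside; z up its axis.
- holder_small: The smallest of four shallow round open-topped cups of grey plastic, fixed to the shelf: 42 mm outside diameter, 36 mm inside diameter, wall 3 mm thick, rim 12 mm above the mat, inner floor 3 mm above the mat. Origin: centre of its underside (on the mat); z up.
- holder_medium: The second smallest of four shallow round open-topped cups of grey plastic, fixed to the shelf: 53 mm outside diameter, 47 mm inside diameter, wall 3 mm thick, rim 12 mm above the mat, inner floor 3 mm above the mat. Origin: centre of its underside (on the mat); z up.
- holder_large: The second largest of four shallow round open-topped cups of grey plastic, fixed to the shelf: 66 mm outside diameter, 60 mm inside diameter, wall 3 mm thick, rim 12 mm above the mat, inner floor 3 mm above the mat. Origin: centre of its underside (on the mat); z up.
- holder_largest: The largest of four shallow round open-topped cups of grey plastic, fixed to the shelf: 79 mm outside diameter, 73 mm inside diameter, wall 3 mm thick, rim 12 mm above the mat, inner floor 3 mm above the mat. Origin: centre of its underside (on the mat); z up.
- headlamp_housing: Bystander, loose: round finned aluminium headlamp housing standing face down on the mat, 52 mm in diameter at the foot, 39 mm over the fins at the top, 45 mm high, no hexagon on top (small brass dot). Origin: centre of its underside; z up.
- ratchet: Bystander, loose: chrome ratchet lying flat on the mat at the right (-y) side, about 210 mm long, 34 mm wide at its round head, 27 mm high. Origin: under the middle of its length; x along it towards the head, z up.
There are look-alikes about, which are no part of the job. What is shaped like the socket_large but red is not meant.

How it is judged (in metres and radians):
At the end, for the whole second after the job is handed in: Each socket stands upright (within 0.1 rad) and at rest on the inner floor of the holder of its own size (within 14 mm of the holder's centre, underside less than 7 mm above the holder's underside), released; headlamp housing and ratchet within 20 mm of where they started (horizontal distance between socket_small and holder_small below 0.014 m and z of socket_small in the frame of holder_small below 0.007 m and angle between each of socket_small, socket_medium, socket_large, socket_largest's own z axis and vertical below 0.1 rad and linear speed of each of socket_small, socket_medium, socket_large, socket_largest below 0.02 m/s and horizontal distance between socket_medium and holder_medium below 0.014 m and z of socket_medium in the frame of holder_medium below 0.007 m and horizontal distance between socket_large and holder_large below 0.014 m and z of socket_large in the frame of holder_large below 0.007 m and horizontal distance between socket_largest and holder_largest below 0.014 m and z of socket_largest in the frame of holder_largest below 0.007 m and distance of each of headlamp_housing, ratchet from where it was at the start of the episode below 0.02 m); the robot touches nothing.
It fails at once if a socket is dropped from a height or thrown (falls free, unheld, more than 60 mm above the shelf) ((height (world z) of socket_small above 0.06 m and contact force between the fingers and socket_small below 0.001 N and linear speed of socket_small above 0.3 m/s) or (height (world z) of socket_medium above 0.06 m and contact force between the fingers and socket_medium below 0.001 N and linear speed of socket_medium above 0.3 m/s) or (height (world z) of socket_large above 0.06 m and contact force between the fingers and socket_large below 0.001 N and linear speed of socket_large above 0.3 m/s) or (height (world z) of socket_largest above 0.06 m and contact force between the fingers and socket_largest below 0.001 N and linear speed of socket_largest above 0.3 m/s)).
It fails at once if the headlamp housing is moved by more than 20 mm (distance of headlamp_housing from where it was at the start of the episode above 0.02 m).
It fails at once if the ratchet is moved by more than 20 mm (distance of ratchet from where it was at the start of the episode above 0.02 m).
It also fails if it takes over 115 s, if anything falls off the work surface, if the arm or the gripper's body presses on something with over 40 N, if the wrist force passes 120 N, or if a joint passes its speed limit or range.

## Working session

There is one attempt and no reset: what is moved stays moved. The work goes in short steps, Python scripts to look and compute and a shell command to move; the robot and the scene stay as the last step left them, time stands still between calls to the robot, and variables do not carry over. Pictures are saved under pics/ and viewed, at most 14 in all, crops included, and the job is handed in when it is done.

```bash
mkdir -p pics; python3 - <<'E'
from workcell import env
import cv2,numpy as np
s=env.state();print(s['time_s'],s['ee_pos'],s['ee_rot'],s['gripper_width'])
for n in ['scene','side','wrist']:
    m=env.camera_model(n);print(n,{k:v for k,v in m.items() if k!='camera_from_world'});print(np.round(m['camera_from_world'],3).tolist())
    cv2.imwrite(f'pics/{n}0.png',env.grab_frame(n)[:,:,::-1])
E
```

```text
0.0 [190.91559534 541.85826427 213.13116786] [-1.79901419e+02  2.49891381e-04  1.60592705e+02] 90.91088146495736
scene {'fx': 382.50296681547957, 'fy': 382.50296681547957, 'cx': 320.1274719535953, 'cy': 201.5482562870566}
[[-0.81, 0.586, -0.009, 366.704], [-0.413, -0.56, 0.718, 118.658], [0.416, 0.586, 0.696, -1092.97], [0.0, 0.0, 0.0, 1.0]]
side {'fx': 480.74445062514457, 'fy': 480.74445062514457, 'cx': 326.08347962809665, 'cy': 200.94554263129382}
[[0.921, -0.389, -0.001, -419.582], [0.268, 0.632, 0.728, -96.143], [-0.282, -0.671, 0.686, -1391.53], [0.0, 0.0, 0.0, 1.0]]
wrist {'fx': 282.3073989549055, 'fy': 282.3073989549055, 'cx': 320.7830168076853, 'cy': 196.88010177592835}
[[0.332, 0.943, -0.001, -573.518], [-0.903, 0.317, -0.289, 33.42], [-0.272, 0.097, 0.957, -392.222], [0.0, 0.0, 0.0, 1.0]]
```

View pics/scene0.png

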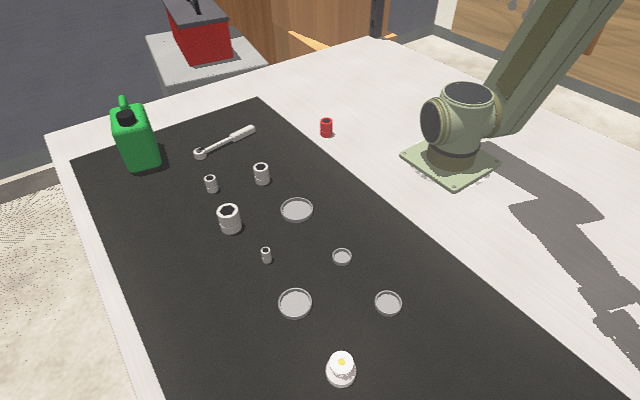

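View pics/side0.png

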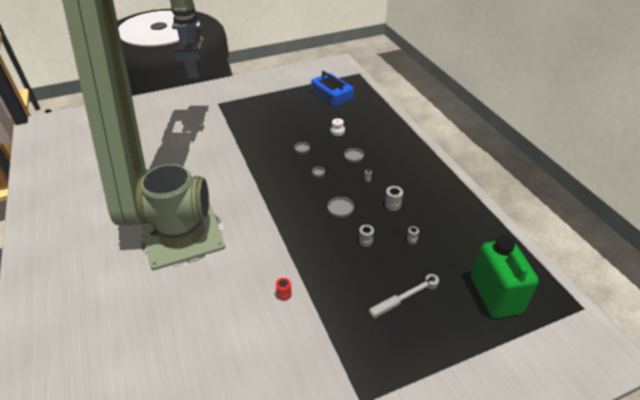

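The scene picture shows the sockets at about (266,255) small, (211,184), (261,174) and (229,219) largest. The holders are at (342,257) small, (388,303), (295,303) and (297,209), with the housing at (341,368) and the ratchet at (225,143). I'll fit blob silhouettes to cylinder models in both views.

```bash
cat > h.py <<'E'
import cv2,numpy as np
from scipy.optimize import least_squares
def proj(m,P):
    T=np.array(m['camera_from_world']);c=np.c_[P,np.ones(len(P))]@T.T
    return np.c_[m['cx']+m['fx']*c[:,0]/-c[:,2],m['cy']-m['fy']*c[:,1]/-c[:,2]]
def ray(m,uv,z):
    T=np.array(m['camera_from_world']);R=T[:3,:3];C=-R.T@T[:3,3]
    d=R.T@[(uv[0]-m['cx'])/m['fx'],-(uv[1]-m['cy'])/m['fy'],-1]
    return (C+d*(z-C[2])/d[2])[:2]
a=np.linspace(0,2*np.pi,48,endpoint=False)
def sil(m,x,y,D,z0,z1):
    P=np.vstack([np.c_[x+D/2*np.cos(a),y+D/2*np.sin(a),0*a+z] for z in(z0,z1)])
    return cv2.convexHull(proj(m,P).astype(np.float32))
def cent(c):
    M=cv2.moments(c);return np.array([M['m10'],M['m01']])/M['m00'],M['m00']
def blob(img,uv,th=75):
    g=cv2.cvtColor(img,cv2.COLOR_RGB2GRAY)
    cs,_=cv2.findContours((cv2.resize(g,None,fx=4,fy=4,interpolation=cv2.INTER_LINEAR)>th).astype(np.uint8),cv2.RETR_EXTERNAL,cv2.CHAIN_APPROX_NONE)
    uv4=(uv[0]*4,uv[1]*4)
    cs=[c for c in cs if len(c)>15]
    c=max(cs,key=lambda c:cv2.pointPolygonTest(c,uv4,True))
    c=cv2.convexHull((c+.5)/4-.5).astype(np.float32)
    return cent(c)
def fit(views,D,z0,z1):  # views: list of (model, centroid)
    x0=ray(views[0][0],views[0][1],(z0+z1)/2)
    f=lambda p:np.concatenate([cent(sil(m,p[0],p[1],D,z0,z1))[0]-c for m,c in views])
    r=least_squares(f,x0);return r.x,r.fun
E
python3 - <<'E'
from h import *
from workcell import env
im={n:cv2.imread(f'pics/{n}0.png')[:,:,::-1] for n in('scene','side')}
M={n:env.camera_model(n) for n in im}
S={'A':((266,255),(368,176)),'B':((211,184),(413,236)),'C':((261,174),(367,236)),'D':((229,219),(394,198))}
H={'h1':((342,257),(318,171)),'h2':((388,303),(302,147)),'h3':((295,303),(354,155)),'h4':((297,209),(341,207))}
O={'lamp':((341,368),(338,127))}
sz=dict(A=(20,4,40),B=(29,4,46),C=(39,4,53),D=(49,4,61),h1=(42,4,16),h2=(53,4,16),h3=(66,4,16),h4=(79,4,16),lamp=(50,4,49))
for k,v in {**S,**H,**O}.items():
    b=[blob(np.ascontiguousarray(im[n]),uv) for n,uv in zip(im,v)]
    vs=[(M[n],q[0]) for n,q in zip(im,b)]
    p,f=fit(vs,*sz[k]);ps=[fit([w],*sz[k])[0].round(1) for w in vs]
    print(k,p.round(1),ps,'arearatio',[round(q[1]/cent(sil(M[n],*p,*sz[k]))[1],2) for n,q in zip(im,b)])
n='scene'
for nm,uv in dict(rh=(199,154),re=(254,128)).items(): print(nm,ray(M[n],uv,20))
E
```

```text
Traceback (most recent call last):
  File "h.py", line 22, in blob
    c=cv2.convexHull((c+.5)/4-.5).astype(np.float32)
      ~~~~~~~~~~~~~~^^^^^^^^^^^^^
cv2.error: OpenCV(4.12.0) /io/opencv/modules/imgproc/src/convhull.cpp:143: error: (-215:Assertion failed) total >= 0 && (depth == CV_32F || depth == CV_32S) in function 'convexHull'
```

View pics/wrist0.png

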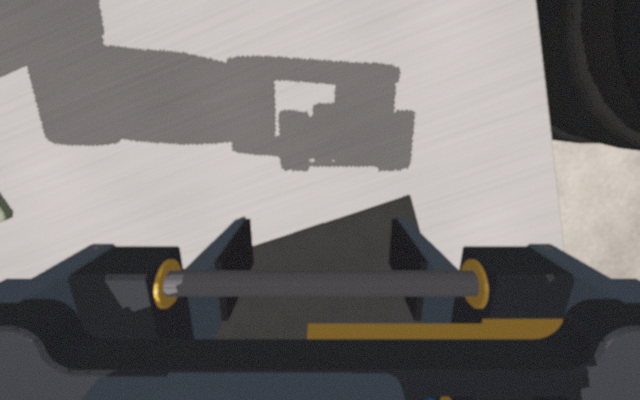

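The wrist view shows only table and the gripper's own shadow, so it isn't useful yet. I'll fix the dtype error and rerun.

```bash
sed -i 's/convexHull((c+.5)\/4-.5).astype(np.float32)/convexHull(((c+.5)\/4-.5).astype(np.float32))/' h.py
cat > meas.py <<'E'
from h import *
from workcell import env
im={n:cv2.imread(f'pics/{n}0.png')[:,:,::-1] for n in('scene','side')}
M={n:env.camera_model(n) for n in im}
S={'A':((266,255),(368,176)),'B':((211,184),(413,236)),'C':((261,174),(367,236)),'D':((229,219),(394,198))}
H={'h1':((342,257),(318,171)),'h2':((388,303),(302,147)),'h3':((295,303),(354,155)),'h4':((297,209),(341,207))}
O={'lamp':((341,368),(338,127))}
sz=dict(A=(20,4,40),B=(29,4,46),C=(39,4,53),D=(49,4,61),h1=(42,4,16),h2=(53,4,16),h3=(66,4,16),h4=(79,4,16),lamp=(50,4,49))
for k,v in {**S,**H,**O}.items():
    b=[blob(np.ascontiguousarray(im[n]),uv) for n,uv in zip(im,v)]
    vs=[(M[n],q[0]) for n,q in zip(im,b)]
    p,f=fit(vs,*sz[k]);ps=[fit([w],*sz[k])[0].round(1) for w in vs]
    print(k,p.round(1),ps,'arearatio',[round(q[1]/cent(sil(M[n],*p,*sz[k]))[1],2) for n,q in zip(im,b)])
n='scene'
for nm,uv in dict(rh=(199,154),re=(254,128)).items(): print(nm,ray(M[n],uv,20))
E
python3 meas.py
```

```text
A [600.    2.3] [array([599.3,   2.2]), array([603.8,   4.7])] arearatio [1.21, 0.87]
B [ 599.5 -281.9] [array([ 598.8, -282.2]), array([ 603.8, -279.2])] arearatio [1.18, 0.98]
C [ 475.9 -233.9] [array([ 474.8, -236.6]), array([ 480.4, -231.4])] arearatio [1.15, 0.98]
D [ 620.5 -132.6] [array([ 618.6, -133.3]), array([ 624.3, -129.2])] arearatio [1.08, 0.99]
h1 [465.4  96.1] [array([464.6,  95.8]), array([467.9,  97.6])] arearatio [1.09, 0.8]
h2 [462.5 239.4] [array([461.8, 239.6]), array([465.3, 242.1])] arearatio [1.08, 0.84]
h3 [610.9 131.7] [array([610.1, 131.3]), array([614.1, 133.6])] arearatio [1.06, 0.86]
h4 [465.4 -83.5] [array([464.1, -84.4]), array([467.5, -82.5])] arearatio [1.07, 0.92]
lamp [611.3 278. ] [array([609.8, 278.1]), array([620.5, 285.5])] arearatio [2.87, 1.05]
rh [ 570.93275442 -425.54210771]
re [ 380.09365599 -449.27166839]
```

```bash
python3 -m jog '{"jaw":[91,91,91,91,91,91,91,91,91,91],"slide":[[0,0,0],[0,0,0],[0,0,0],[0,0,0],[0,0,0],[0,0,0],[0,0,0],[0,0,0],[0,0,0],[0,0,0]],"spin":[1,1,1,1,1,1,1,1,0.82,0]}' 30; python3 -c "
from h import *
from workcell import env
print(env.state()['ee_pos'],env.state()['ee_rot']);m=env.camera_model('scene')
for uv in [(150,170),(110,160),(160,160)]: print(ray(m,uv,0))"
```

```text
time_s: 1.15
ee_pos: [191.1, 542.1, 213.6]
ee_rot: [-180.0, 0.0, 90.0]
force: [-0.2, 0.1, 0.7]
gripper_width: 91.0
gripper_force: 0.0
[191.059988   542.13401779 213.61721117] [-1.79986746e+02  3.65423775e-02  9.00414407e+01]
[ 704.63925372 -465.60644259]
[ 783.41619739 -580.45553404]
[ 666.40133293 -493.77473499]
```

```bash
python3 -m jog '{"jaw":[91,91,91,91,91,91,91,91,91,91],"slide":[[-1,0.65,0],[-1,0.65,0],[-1,0.65,0],[-1,0.65,0],[-1,0.65,0],[-1,0.65,0],[-1,0.65,0],[-1,0.65,0],[-1,0.65,0],[-1,0.65,0]],"spin":[0,0,0,0,0,0,0,0,0,0]}' >/dev/null
python3 -m jog '{"jaw":[91,91,91,91,91,91,91,91,91,91],"slide":[[-1,0.65,0],[-1,0.65,0],[-1,0.65,0],[-1,0.65,0],[-1,0.65,0],[-1,0.65,0],[-1,0.65,0],[-1,0.65,0],[-1,0.65,0],[-1,0.65,0]],"spin":[0,0,0,0,0,0,0,0,0,0]}' >/dev/null
python3 -m jog '{"jaw":[91,91,91,91,91],"slide":[[-1,0.65,0],[-1,0.65,0],[-0.5,0,0],[0,0,1],[0,0,0]],"spin":[0,0,0,0,0]}'
python3 - <<'E'
from workcell import env
import cv2
from h import *
m=env.camera_model('wrist');cv2.imwrite('pics/w1.png',env.grab_frame('wrist')[:,:,::-1])
print(env.state()['ee_pos'],proj(m,np.array([[620.5,-132.6,61],[620.5,-132.6,4],[465.4,-83.5,16],[475.9,-233.9,53.],[600,-281.9,46]])).round())
E
```

```text
time_s: 3.65
ee_pos: [617.4, -132.1, 180.1]
ee_rot: [-179.5, -0.1, 90.1]
force: [0.1, -0.7, -1.5]
gripper_width: 91.2
gripper_force: 0.0
[ 618.44902769 -131.88292253  182.10087213] [[324. 192.]
 [324. 180.]
 [193. 141.]
 [204. 271.]
 [308. 302.]]
```

View pics/w1.png

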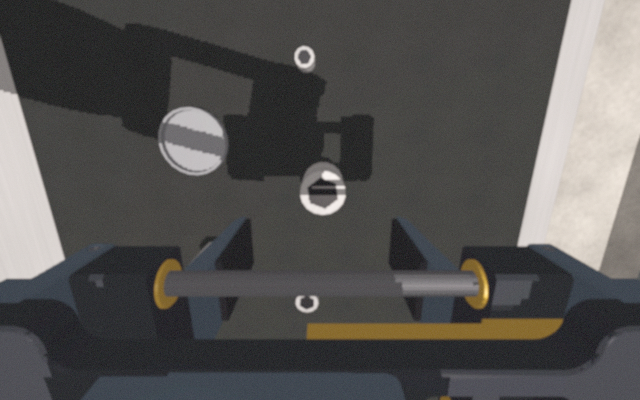

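The wrist view shows the largest socket's top at (323,190), against a prediction of (324,192), and the largest holder at (193,141) as predicted. The fits are good, so I'll pick up the largest socket.

```bash
python3 -m jog '{"jaw":[91,91,91,91,91,91,91,91],"slide":[[0,0.05,0.7],[0,0,0.8],[0,0,0.9],[0,0,1],[0,0,1],[0,0,0.6],[0,0,0.4],[0,0,0]],"spin":[0,0,0,0,0,0,0,0]}' 
python3 -m jog '{"jaw":[50,40,40,40,40,40,40,40,40,40],"slide":[[0,0,0],[0,0,0],[0,0,0],[0,0,0],[0,0,0],[0,0,0],[0,0,0],[0,0,0],[0,0,0],[0,0,0]],"spin":[0,0,0,0,0,0,0,0,0,0]}' 30
```

```text
time_s: 4.5
ee_pos: [621.4, -131.8, 21.4]
ee_rot: [-179.9, -0.0, 90.1]
force: [-0.6, 0.0, -0.3]
gripper_width: 91.1
gripper_force: 0.0
time_s: 5.5
ee_pos: [620.6, -132.4, 22.0]
ee_rot: [-179.8, -0.0, 90.0]
force: [-5.2, 0.1, 4.5]
gripper_width: 47.3
gripper_force: 30.0
```

```bash
python3 -m jog '{"jaw":[40,40,40,40,40,40,40,40,40,40],"slide":[[0,0,-0.5],[0,0,-1],[0,0,-1],[0,0,-0.5],[0.2,-0.6,0],[0.3,-1,0],[0.3,-1,0],[0.3,-1,0],[0.3,-1,0],[0.23,-0.57,0]],"spin":[0,0,0,0,0,0,0,0,0,0]}' 40
python3 -m jog '{"jaw":[40,40,40,40,40,40,40,40],"slide":[[0,0,0],[0,0,0],[0,0,0.6],[0,0,0.8],[0,0,0.7],[0,0,0.4],[0,0,0],[0,0,0]],"spin":[0,0,0,0,0,0,0,0]}'
```

```text
time_s: 6.5
ee_pos: [464.3, -82.9, 111.0]
ee_rot: [-179.9, -0.0, 90.0]
force: [-0.1, 0.3, -4.4]
gripper_width: 47.2
gripper_force: 40.0
time_s: 7.3
ee_pos: [468.3, -84.0, 36.9]
ee_rot: [179.9, 0.0, 90.0]
force: [0.5, 0.1, -2.7]
gripper_width: 46.8
gripper_force: 40.0
```

```bash
python3 -m jog '{"jaw":[40,40,40,40,40],"slide":[[0,0,0.15],[0,0,0.12],[0,0,0.08],[0,0,0],[0,0,0]],"spin":[0,0,0,0,0]}'
python3 - <<'E'
from workcell import env
import cv2
cv2.imwrite('pics/w2.png',env.grab_frame('wrist')[:,:,::-1])
print(env.state()['ee_pos'],env.state()['force'])
f=env.grab_frame('scene')[:,:,::-1][100:300,180:440];cv2.imwrite('pics/s2.png',cv2.resize(f,None,fx=3,fy=3))
E
```

```text
time_s: 7.8
ee_pos: [466.9, -83.6, 26.5]
ee_rot: [180.0, -0.0, 90.0]
force: [-0.6, -0.3, -3.7]
gripper_width: 47.0
gripper_force: 40.0
[466.94534969 -83.63121897  26.58232018] [-0.10111819 -0.478676   -3.89570032]
```

View pics/s2.png

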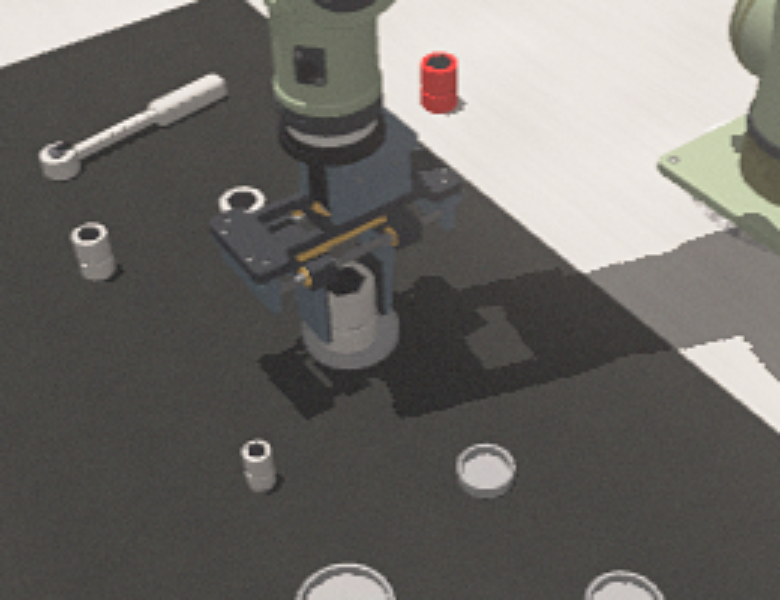

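The picture shows the largest socket inside its holder, centred at about (350,330) in the crop and just above the floor.

```bash
python3 -m jog '{"jaw":[40,40,40],"slide":[[0,0,0.03],[0,0,0.03],[0,0,0]],"spin":[0,0,0]}'
```

```text
time_s: 8.2
ee_pos: [467.0, -83.7, 25.1]
ee_rot: [180.0, 0.0, 90.0]
force: [-0.7, 0.4, 1.7]
gripper_width: 47.1
gripper_force: 40.0
```

```bash
python3 -m jog '{"jaw":[50,56,75,75,75,75,75,75],"slide":[[0,0,0],[0,0,0],[0,0,0],[0,0,0],[0,0,-0.5],[0,0,-1],[0,0,-1],[0,0,-0.5]],"spin":[0,0,0,0,0,0,0,0]}'
python3 -m jog '{"jaw":[85,85,85,85,85,85,85],"slide":[[-0.5,0.1,0],[-1,0.2,0],[-1,0,0],[-1,0,0],[-1,0,0],[-0.5,0,0],[0,0,0]],"spin":[0,0,0,0,0,0,0]}'
python3 - <<'E'
from workcell import env
import cv2
from h import *
m=env.camera_model('wrist');cv2.imwrite('pics/w3.png',env.grab_frame('wrist')[:,:,::-1])
print(env.state()['ee_pos'],proj(m,np.array([[466,-83.5,64.],[475.9,-233.9,53.],[600,-281.9,46]])).round())
E
```

```text
time_s: 9.0
ee_pos: [468.1, -83.9, 117.0]
ee_rot: [179.8, 0.0, 90.0]
force: [0.7, -0.5, -0.1]
gripper_width: 75.2
gripper_force: 0.0
time_s: 9.7
ee_pos: [475.5, -235.4, 113.5]
ee_rot: [-179.9, -0.0, 89.9]
force: [-0.6, 0.1, 0.1]
gripper_width: 84.8
gripper_force: 0.0
[ 475.34000936 -233.96630152  113.66959084] [[306.   2.]
 [321. 208.]
 [453. 253.]]
```

View pics/w3.png

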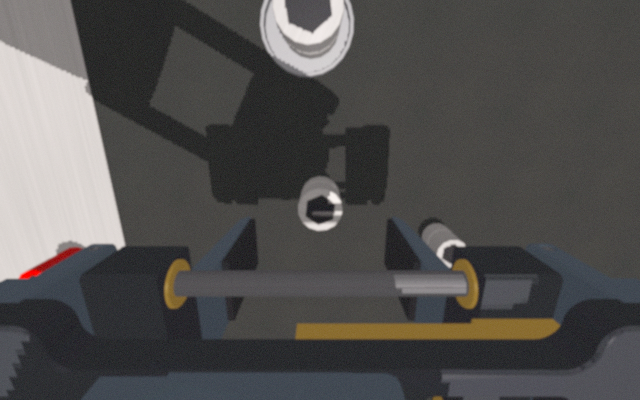

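The largest socket stands centred in its holder at the top of the picture (306,15). The large socket's top is at (321,209), matching the prediction of (321,208).

```bash
python3 -m jog '{"jaw":[85,85,85,85,85,85],"slide":[[0,0,0.6],[0,0,0.9],[0,0,0.8],[0,0,0.5],[0,0,0.3],[0,0,0]],"spin":[0,0,0,0,0,0]}' 
python3 -m jog '{"jaw":[40,30,30,30,30,30,30,30],"slide":[[0,0,0],[0,0,0],[0,0,0],[0,0,0],[0,0,0],[0,0,0],[0,0,0],[0,0,0]],"spin":[0,0,0,0,0,0,0,0]}' 30
```

```text
time_s: 10.35
ee_pos: [475.1, -232.2, 20.5]
ee_rot: [-179.9, -0.1, 90.1]
force: [-0.1, -0.2, 0.1]
gripper_width: 84.9
gripper_force: 0.0
time_s: 11.15
ee_pos: [475.7, -233.6, 21.8]
ee_rot: [-180.0, -0.0, 90.0]
force: [-0.3, 0.5, 2.6]
gripper_width: 38.1
gripper_force: 30.0
```

```bash
python3 -m jog '{"jaw":[30,30,30,30,30,30,30,30,30,30],"slide":[[0,0,-0.5],[0,0,-1],[0,0,-1],[0,0,-0.5],[0.5,0.2,0],[1,0.4,0],[1,0.4,0],[1,0.4,0],[1,0.4,0],[1,0.4,0]],"spin":[0,0,0,0,0,0,0,0,0,0]}' 40
python3 -m jog '{"jaw":[30,30,30,30,30,30,30,30,30],"slide":[[1,0.4,0],[1,0.4,0],[1,0.4,0],[1,0.4,0],[1,0.4,0],[1,0.31,0],[0.68,0,0],[0,0,0],[0,0,0]],"spin":[0,0,0,0,0,0,0,0,0]}'
python3 -m jog '{"jaw":[30,30,30,30,30,30,30,30],"slide":[[0,0,0.6],[0,0,0.8],[0,0,0.7],[0,0,0.4],[0,0,0.2],[0,0,0.13],[0,0,0],[0,0,0]],"spin":[0,0,0,0,0,0,0,0]}'
```

```text
time_s: 12.15
ee_pos: [541.9, -67.3, 111.2]
ee_rot: [-180.0, -0.0, 90.0]
force: [0.9, 0.2, -1.2]
gripper_width: 38.4
gripper_force: 40.0
time_s: 13.05
ee_pos: [610.5, 131.8, 111.0]
ee_rot: [-179.9, 0.0, 90.1]
force: [0.9, -0.5, -2.1]
gripper_width: 38.4
gripper_force: 40.0
time_s: 13.85
ee_pos: [611.6, 131.9, 27.6]
ee_rot: [179.9, -0.0, 90.0]
force: [0.3, 0.3, -0.9]
gripper_width: 38.1
gripper_force: 40.0
```

```bash
python3 -m jog '{"jaw":[30,30,30],"slide":[[0,0,0.04],[0,0,0.03],[0,0,0]],"spin":[0,0,0]}';python3 -m jog '{"jaw":[30,30],"slide":[[0,0,0.03],[0,0,0]],"spin":[0,0]}'
```

```text
time_s: 14.15
ee_pos: [611.1, 131.9, 24.8]
ee_rot: [180.0, -0.0, 90.0]
force: [-0.8, 0.0, -0.0]
gripper_width: 38.2
gripper_force: 40.0
time_s: 14.35
ee_pos: [611.1, 131.9, 24.7]
ee_rot: [180.0, -0.0, 90.0]
force: [-2.4, -0.5, 4.2]
gripper_width: 38.1
gripper_force: 40.0
```

```bash
python3 -m jog '{"jaw":[40,46,62,62,62,62,62,62],"slide":[[0,0,0],[0,0,0],[0,0,0],[0,0,0],[0,0,-0.5],[0,0,-1],[0,0,-1],[0,0,-0.5]],"spin":[0,0,0,0,0,0,0,0]}'
python3 -m jog '{"jaw":[60,60,60,60,60,60,60],"slide":[[-0.5,-0.2,0],[-1,-0.17,0],[-1,0,0],[-1,0,0],[-0.82,0,0],[0,0,0],[0,0,0]],"spin":[0,0,0,0,0,0,0]}'
python3 - <<'E'
from workcell import env
import cv2
from h import *
m=env.camera_model('wrist');cv2.imwrite('pics/w4.png',env.grab_frame('wrist')[:,:,::-1])
print(env.state()['ee_pos'],proj(m,np.array([[600,2.3,40.],[611,131.7,56]])).round())
E
```

```text
time_s: 15.15
ee_pos: [612.4, 132.1, 116.4]
ee_rot: [179.8, -0.1, 90.0]
force: [-0.4, -0.3, 0.1]
gripper_width: 62.0
gripper_force: 0.0
time_s: 15.85
ee_pos: [598.9, 1.5, 112.6]
ee_rot: [-179.9, -0.0, 89.9]
force: [-1.1, 0.2, -0.4]
gripper_width: 60.1
gripper_force: 0.0
[599.12173476   2.23191556 112.81913532] [[322. 204.]
 [337.  41.]]
```

View pics/w4.png

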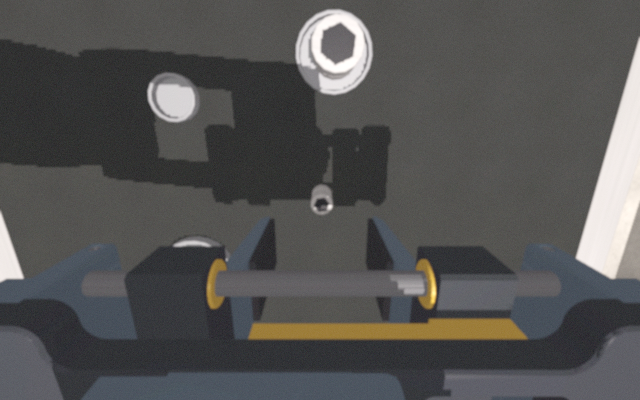

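The large socket stands in its holder at (336,45). The small socket's top is at (321,204), matching the prediction of (322,204).

```bash
python3 -m jog '{"jaw":[60,60,60,60,60,60],"slide":[[0,0,0.6],[0,0,0.9],[0,0,0.8],[0,0,0.5],[0,0,0.4],[0,0,0]],"spin":[0,0,0,0,0,0]}' 
python3 -m jog '{"jaw":[25,15,10,10,10,10,10,10],"slide":[[0,0,0],[0,0,0],[0,0,0],[0,0,0],[0,0,0],[0,0,0],[0,0,0],[0,0,0]],"spin":[0,0,0,0,0,0,0,0]}' 15
```

```text
time_s: 16.5
ee_pos: [598.6, 3.1, 15.9]
ee_rot: [-179.8, -0.0, 90.1]
force: [-0.7, 0.2, 0.0]
gripper_width: 59.9
gripper_force: 0.0
time_s: 17.3
ee_pos: [600.1, 2.2, 18.0]
ee_rot: [180.0, -0.0, 90.0]
force: [0.5, 1.1, 1.7]
gripper_width: 19.5
gripper_force: 15.0
```

```bash
python3 -m jog '{"jaw":[10,10,10,10,10,10,10,10,10,10],"slide":[[0,0,-0.5],[0,0,-1],[0,0,-1],[0,0,-0.5],[0.4,-0.5,0],[0.7,-1,0],[0.7,-1,0],[0.7,-1,0],[0.63,-0.99,0],[0,0,0]],"spin":[0,0,0,0,0,0,0,0,0,0]}' 20
python3 -m jog '{"jaw":[10,10,10,10,10,10,10,10],"slide":[[0,0,0],[0,0,0.6],[0,0,0.8],[0,0,0.7],[0,0,0.5],[0,0,0.2],[0,0,0],[0,0,0]],"spin":[0,0,0,0,0,0,0,0]}'
python3 -m jog '{"jaw":[10,10,10],"slide":[[0,0,0.04],[0,0,0.03],[0,0,0]],"spin":[0,0,0]}'
```

```text
time_s: 18.3
ee_pos: [460.7, 97.3, 107.3]
ee_rot: [-179.7, -0.0, 90.2]
force: [0.2, -0.3, 0.2]
gripper_width: 18.9
gripper_force: 20.0
time_s: 19.1
ee_pos: [466.3, 95.9, 24.2]
ee_rot: [179.9, -0.0, 90.0]
force: [0.6, 0.4, -0.2]
gripper_width: 19.1
gripper_force: 20.0
time_s: 19.4
ee_pos: [465.4, 96.1, 22.0]
ee_rot: [180.0, -0.0, 90.0]
force: [-0.1, -0.0, -0.6]
gripper_width: 19.0
gripper_force: 20.0
```

```bash
python3 -m jog '{"jaw":[10,10],"slide":[[0,0,0.03],[0,0,0]],"spin":[0,0]}';python3 -m jog '{"jaw":[10,10],"slide":[[0,0,0.03],[0,0,0]],"spin":[0,0]}'; python3 - <<'E'
from workcell import env
import cv2
f=env.grab_frame('scene')[:,:,::-1][200:300,280:410];cv2.imwrite('pics/s5.png',cv2.resize(f,None,fx=5,fy=5))
E
```

```text
time_s: 19.6
ee_pos: [465.4, 96.2, 21.0]
ee_rot: [180.0, -0.0, 90.0]
force: [-0.2, 0.9, 1.4]
gripper_width: 19.4
gripper_force: 20.0
time_s: 19.8
ee_pos: [465.5, 96.2, 20.9]
ee_rot: [180.0, -0.0, 90.0]
force: [-2.3, 0.1, 9.1]
gripper_width: 19.3
gripper_force: 20.0
```

View pics/s5.png

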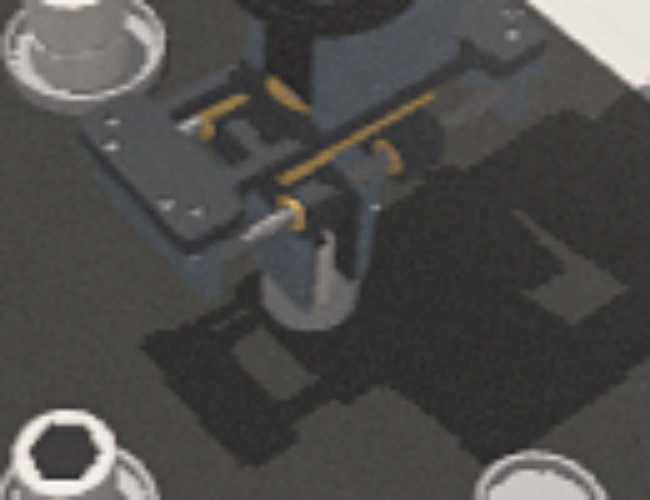

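The small socket is inside the small holder at (325,290), with contact on the floor. I'll release it and go to the medium socket.

```bash
python3 -m jog '{"jaw":[21,26,42,42,42,42,42,42],"slide":[[0,0,-0.02],[0,0,0],[0,0,0],[0,0,0],[0,0,-0.5],[0,0,-1],[0,0,-1],[0,0,-0.5]],"spin":[0,0,0,0,0,0,0,0]}'
python3 -m jog '{"jaw":[70,70,70,70,70,70,70,70,70,70],"slide":[[-0.6,0.2,0],[-1,0.4,0],[-1,0.4,0],[-1,0.4,0],[-1,0.4,0],[-1,0.4,0],[-1,0.4,0],[-1,0.4,0],[-1,0.4,0],[-1,0.4,0]],"spin":[0,0,0,0,0,0,0,0,0,0]}'
python3 -m jog '{"jaw":[70,70,70,70,70],"slide":[[-1,0.4,0],[-1,0.27,0],[-1,0,0],[0,0,0],[0,0,0]],"spin":[0,0,0,0,0]}'
python3 - <<'E'
from workcell import env
import cv2
from h import *
m=env.camera_model('wrist');f=env.grab_frame('wrist');cv2.imwrite('pics/w6.png',f[:,:,::-1])
print(env.state()['ee_pos'],proj(m,np.array([[599.5,-281.9,46.]])).round())
f=env.grab_frame('scene');cv2.imwrite('pics/s6.png',f[:,:,::-1])
E
```

```text
time_s: 20.65
ee_pos: [466.4, 96.3, 112.6]
ee_rot: [179.8, -0.0, 90.0]
force: [0.9, 0.4, -0.2]
gripper_width: 41.9
gripper_force: 0.0
time_s: 21.65
ee_pos: [579.6, -193.2, 110.0]
ee_rot: [-180.0, -0.0, 90.0]
force: [0.8, 0.1, -0.1]
gripper_width: 70.1
gripper_force: 0.0
time_s: 22.15
ee_pos: [599.1, -282.0, 109.7]
ee_rot: [-179.9, -0.1, 89.9]
force: [-0.1, 0.8, 0.1]
gripper_width: 69.6
gripper_force: 0.0
[ 599.11176241 -281.22620151  109.90646608] [[321. 208.]]
```

View pics/w6.png

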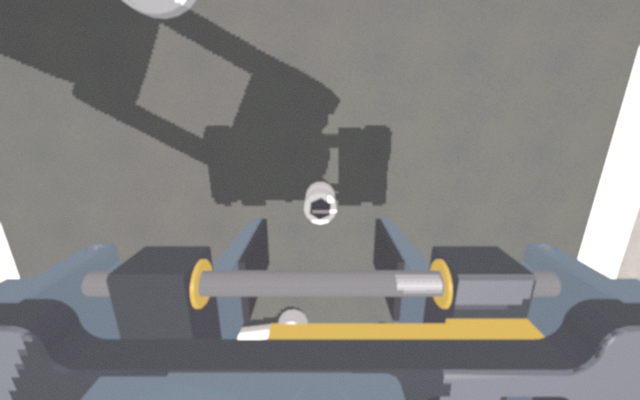

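View pics/s6.png

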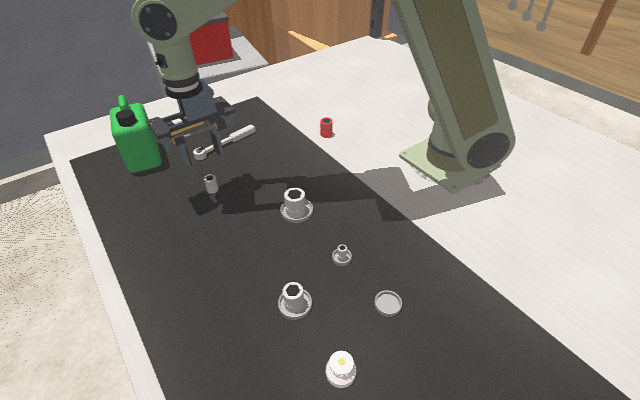

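All three placed sockets stand in their holders, and the housing and ratchet are unmoved. The medium socket's top is at (320,207), as predicted.

```bash
python3 -m jog '{"jaw":[70,70,70,70,70,70],"slide":[[0,0,0.6],[0,0,0.9],[0,0,0.8],[0,0,0.5],[0,0,0.27],[0,0,0]],"spin":[0,0,0,0,0,0]}' 
python3 -m jog '{"jaw":[30,20,20,20,20,20,20,20],"slide":[[0,0,0],[0,0,0],[0,0,0],[0,0,0],[0,0,0],[0,0,0],[0,0,0],[0,0,0]],"spin":[0,0,0,0,0,0,0,0]}' 20
```

```text
time_s: 22.85
ee_pos: [599.2, -281.1, 17.6]
ee_rot: [-179.9, -0.1, 90.1]
force: [0.5, -0.5, -0.4]
gripper_width: 69.7
gripper_force: 0.0
time_s: 23.65
ee_pos: [599.5, -281.9, 18.5]
ee_rot: [180.0, 0.0, 90.0]
force: [-0.5, -0.2, 2.4]
gripper_width: 28.6
gripper_force: 20.0
```

```bash
python3 -m jog '{"jaw":[20,20,20,20,20,20,20,20,20,20],"slide":[[0,0,-0.5],[0,0,-1],[0,0,-1],[0,0,-0.5],[0.5,-0.1,0],[1,-0.3,0],[1,-0.3,0],[1,-0.3,0],[1,-0.3,0],[1,-0.3,0]],"spin":[0,0,0,0,0,0,0,0,0,0]}' 25
python3 -m jog '{"jaw":[20,20,20,20,20,20,20,20,20,20],"slide":[[1,-0.3,0],[1,-0.3,0],[1,-0.3,0],[1,-0.3,0],[1,-0.3,0],[1,-0.3,0],[1,-0.3,0],[1,-0.3,0],[1,-0.3,0],[1,-0.27,0]],"spin":[0,0,0,0,0,0,0,0,0,0]}' >/dev/null
python3 -m jog '{"jaw":[20,20,20,20],"slide":[[1,0,0],[0.88,0,0],[0,0,0],[0,0,0]],"spin":[0,0,0,0]}'
python3 -m jog '{"jaw":[20,20,20,20,20,20,20,20],"slide":[[0,0,0.6],[0,0,0.8],[0,0,0.7],[0,0,0.5],[0,0,0.2],[0,0,0],[0,0,0],[0,0,0]],"spin":[0,0,0,0,0,0,0,0]}'
```

```text
time_s: 24.65
ee_pos: [549.6, -114.5, 107.4]
ee_rot: [-179.9, -0.1, 90.0]
force: [0.6, 0.2, -1.2]
gripper_width: 28.0
gripper_force: 25.0
time_s: 26.05
ee_pos: [460.6, 239.6, 107.6]
ee_rot: [-179.9, 0.1, 90.1]
force: [-0.7, -0.3, -0.7]
gripper_width: 28.2
gripper_force: 25.0
time_s: 26.85
ee_pos: [462.8, 239.6, 25.3]
ee_rot: [179.9, -0.0, 90.0]
force: [0.3, 0.4, -1.1]
gripper_width: 28.0
gripper_force: 25.0
```

```bash
python3 -m jog '{"jaw":[20,20,20],"slide":[[0,0,0.05],[0,0,0.04],[0,0,0]],"spin":[0,0,0]}';python3 -m jog '{"jaw":[20,20],"slide":[[0,0,0.03],[0,0,0]],"spin":[0,0]}'
```

```text
time_s: 27.15
ee_pos: [462.1, 239.5, 21.7]
ee_rot: [180.0, -0.0, 90.0]
force: [0.2, -0.7, -0.4]
gripper_width: 28.0
gripper_force: 25.0
time_s: 27.35
ee_pos: [462.2, 239.5, 21.5]
ee_rot: [180.0, -0.0, 90.0]
force: [-1.0, -0.8, 4.8]
gripper_width: 28.4
gripper_force: 25.0
```

```bash
python3 -m jog '{"jaw":[30,35,50,50,50,50,50,50,50],"slide":[[0,0,0],[0,0,0],[0,0,0],[0,0,0],[0,0,-0.5],[0,0,-1],[0,0,-1],[0,0,-1],[0,0,-1]],"spin":[0,0,0,0,0,0,0,0,0]}'
python3 -m jog '{"jaw":[50,50,50,50,50,50,50,50],"slide":[[0.5,-0.5,0],[1,-1,0],[1,-1,0],[1,-1,0],[1,0,0],[1,0,0],[0,0,0],[0,0,0]],"spin":[0,0,0,0,0,0,0,0]}'
python3 - <<'E'
from workcell import env
import cv2
cv2.imwrite('pics/s7.png',env.grab_frame('scene')[:,:,::-1])
f=env.grab_frame('scene')[:,:,::-1][180:390,260:420];cv2.imwrite('pics/s7.png',cv2.resize(f,None,fx=2.8,fy=2.8))
E
```

```text
time_s: 28.25
ee_pos: [462.0, 239.4, 156.8]
ee_rot: [-180.0, 0.0, 90.0]
force: [0.6, 0.5, -0.5]
gripper_width: 49.9
gripper_force: 0.0
time_s: 29.05
ee_pos: [356.7, 404.3, 155.3]
ee_rot: [-180.0, 0.1, 90.1]
force: [-0.6, -0.7, 0.1]
gripper_width: 49.8
gripper_force: 0.0
```

View pics/s7.png

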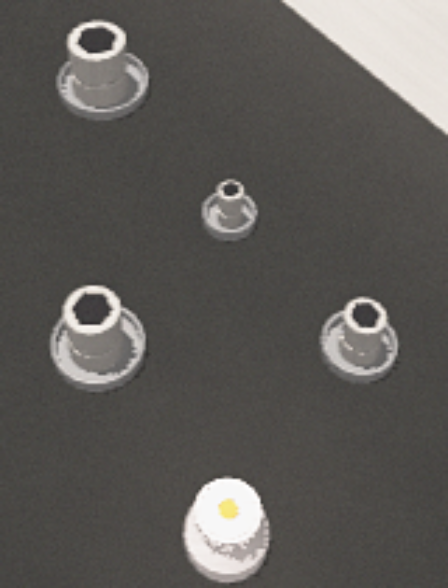

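All four sockets stand upright and centred in their holders, and the housing is untouched at (228,520) in the crop.

```bash
python3 -c "
from workcell import env
print(env.job_done())"
```

```text
the job is handed in; nothing more can be done
None
```

The four sockets were set down upright in the holders of their own size and released, the housing and ratchet were left untouched, and the job was handed in at about 29 s (no verdict was returned).

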